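# Burn-in done: re-rack the power modules in order

### The job

The four power modules have finished their burn-in: move them one by one from the docks of the burn-in station into the bays of the carrying rack, keeping their order so that the test sheet still fits - the module next to the station's control box goes into the bay at the rack's card-holder end, and so on down the row. Each must end standing upright on the floor of its own bay; keep them upright on the way and set them down rather than dropping them.

Things in the scene. Friction and masses are not known exactly. Their poses are not given: they have to be found in the camera images.
- heatsink_module: Power module with a bare aluminium finned heat sink over its whole base, fins lengthwise, 58 mm high overall. Grip the heat sink across its 30 mm width (along x). Base 30 (its x) by 90 mm (its y), about 0.3 kg, loose. Origin: centre of its underside, z up. Starts standing in its dock, axes along the dock's.
- transformer_module: Power module, 52 mm high, with an iron-core transformer in the middle (copper winding on both sides), low grey terminal blocks at both ends. Grip its core across x: 30 mm wide, 26 mm long (y), centred, 6 to 52 mm above the underside. Base 30 (its x) by 90 mm (its y), about 0.3 kg, loose. Origin: centre of its underside, z up. Starts standing in its dock, axes along the dock's.
- covered_module: Power module under a smooth sheet-steel cover as big as its base, black vent slots in a row on top, 50 mm high overall. Grip the cover across its 30 mm width (along x). Base 30 (its x) by 90 mm (its y), about 0.3 kg, loose. Origin: centre of its underside, z up. Starts standing in its dock, axes along the dock's.
- capacitor_module: Power module with a black capacitor can (28 mm across, top at 60 mm) at each end and a white block between them. Grip the block across x: 30 mm wide, 26 mm long (y), centred, 6 to 50 mm above the underside. Base 30 (its x) by 90 mm (its y), about 0.3 kg, loose. Origin: centre of its underside, z up. Starts standing in its dock, axes along the dock's.
- heatsink_dock: Fixed dock in which the heatsink module stands at the start: black shallow cradle on the station, 46 by 106 mm, all four alike. Origin: centre of its underside, axes as the station's. The module rests 8 mm above the origin inside a rim 5 mm higher, 4 mm play along x; it lifts straight out. The docks' places in the row vary.
- transformer_dock: Fixed dock in which the transformer module stands at the start: black shallow cradle on the station, 46 by 106 mm, all four alike. Origin: centre of its underside, axes as the station's. The module rests 8 mm above the origin inside a rim 5 mm higher, 4 mm play along x; it lifts straight out. The docks' places in the row vary.
- covered_dock: Fixed dock in which the covered module stands at the start: black shallow cradle on the station, 46 by 106 mm, all four alike. Origin: centre of its underside, axes as the station's. The module rests 8 mm above the origin inside a rim 5 mm higher, 4 mm play along x; it lifts straight out. The docks' places in the row vary.
- capacitor_dock: Fixed dock in which the capacitor module stands at the start: black shallow cradle on the station, 46 by 106 mm, all four alike. Origin: centre of its underside, axes as the station's. The module rests 8 mm above the origin inside a rim 5 mm higher, 4 mm play along x; it lifts straight out. The docks' places in the row vary.
- station: Burn-in station, fixed: aluminium plate 290 x 126 x 10 mm with the four docks on it in a row along its x, at x = +99, +33, -33, -99 mm, y = 0. At the +x end of the row a grey control box with display, knob and red switch, x = 145 to 191 mm, 56 mm high (knob 66). Origin: centre of the underside, on the bench.
- rack: Carrying rack, fixed, lying any way round: black plastic tray 296 x 126 mm, four open bays in a row along its x, centres x = +99, +33, -33, -99 mm, y = 0, inside 46 (x) by 110 mm (y), floor 6 mm above the origin (underside centre, on the bench), edge strips 10 mm above the floor. +x end: black block 33 mm high, a white card in a holder on it, then a steel bow handle to x = 200 mm.

How it is judged:
At the end, for the whole second after the job is handed in: Each module stands in the bay with the same place in the row, from the card-holder end, as its dock has from the control box: within 12 mm of the bay centre along the row, 15 mm across, underside within 3 mm of the floor, tilted under 0.08 rad, at rest, released (((x of heatsink_dock in the frame of station between 0.079 and 0.119 m and x of heatsink_module in the frame of rack between 0.087 and 0.111 m) or (x of heatsink_dock in the frame of station between 0.013 and 0.053 m and x of heatsink_module in the frame of rack between 0.021 and 0.045 m) or (x of heatsink_dock in the frame of station between -0.053 and -0.013 m and x of heatsink_module in the frame of rack between -0.045 and -0.021 m) or (x of heatsink_dock in the frame of station between -0.119 and -0.079 m and x of heatsink_module in the frame of rack between -0.111 and -0.087 m)) and y of heatsink_module in the frame of rack between -0.015 and 0.015 m and z of heatsink_module in the frame of rack between 0.003 and 0.009 m and angle between each of heatsink_module, transformer_module, covered_module, capacitor_module's own z axis and vertical below 0.08 rad and linear speed of each of heatsink_module, transformer_module, covered_module, capacitor_module below 0.02 m/s and ((x of transformer_dock in the frame of station between 0.079 and 0.119 m and x of transformer_module in the frame of rack between 0.087 and 0.111 m) or (x of transformer_dock in the frame of station between 0.013 and 0.053 m and x of transformer_module in the frame of rack between 0.021 and 0.045 m) or (x of transformer_dock in the frame of station between -0.053 and -0.013 m and x of transformer_module in the frame of rack between -0.045 and -0.021 m) or (x of transformer_dock in the frame of station between -0.119 and -0.079 m and x of transformer_module in the frame of rack between -0.111 and -0.087 m)) and y of transformer_module in the frame of rack between -0.015 and 0.015 m and z of transformer_module in the frame of rack between 0.003 and 0.009 m and ((x of covered_dock in the frame of station between 0.079 and 0.119 m and x of covered_module in the frame of rack between 0.087 and 0.111 m) or (x of covered_dock in the frame of station between 0.013 and 0.053 m and x of covered_module in the frame of rack between 0.021 and 0.045 m) or (x of covered_dock in the frame of station between -0.053 and -0.013 m and x of covered_module in the frame of rack between -0.045 and -0.021 m) or (x of covered_dock in the frame of station between -0.119 and -0.079 m and x of covered_module in the frame of rack between -0.111 and -0.087 m)) and y of covered_module in the frame of rack between -0.015 and 0.015 m and z of covered_module in the frame of rack between 0.003 and 0.009 m and ((x of capacitor_dock in the frame of station between 0.079 and 0.119 m and x of capacitor_module in the frame of rack between 0.087 and 0.111 m) or (x of capacitor_dock in the frame of station between 0.013 and 0.053 m and x of capacitor_module in the frame of rack between 0.021 and 0.045 m) or (x of capacitor_dock in the frame of station between -0.053 and -0.013 m and x of capacitor_module in the frame of rack between -0.045 and -0.021 m) or (x of capacitor_dock in the frame of station between -0.119 and -0.079 m and x of capacitor_module in the frame of rack between -0.111 and -0.087 m)) and y of capacitor_module in the frame of rack between -0.015 and 0.015 m and z of capacitor_module in the frame of rack between 0.003 and 0.009 m); the robot touches nothing.
It fails at once if a module is dropped (falls faster than 0.55 m/s while not held) ((linear speed of heatsink_module above 0.55 m/s and not (contact force between the fingers and heatsink_module above 0.5 N)) or (linear speed of transformer_module above 0.55 m/s and not (contact force between the fingers and transformer_module above 0.5 N)) or (linear speed of covered_module above 0.55 m/s and not (contact force between the fingers and covered_module above 0.5 N)) or (linear speed of capacitor_module above 0.55 m/s and not (contact force between the fingers and capacitor_module above 0.5 N))).
It fails at once if a module is tipped more than 0.6 rad from upright (angle between any of heatsink_module, transformer_module, covered_module, capacitor_module's own z axis and vertical above 0.6 rad).
It also fails if it takes over 104 s, if anything falls off the work surface, if the arm or the gripper's body presses on something with over 40 N, if the wrist force passes 120 N, or if a joint passes its speed limit or range.

### The arm

A 6-joint arm with a two-finger parallel gripper is mounted at the origin on the work surface. World frame = base frame: x ahead of the robot, y to its left, z up, the work surface at z = 0. Lengths are in m, angles in rad, forces in N, time in s.
With the tool pointing down it reaches from about 0.4 to 0.825 m from the base axis. Payload 7 kg.
Tool frame: the origin (TCP) lies at the very end of the fingers, on their centre line; the grasp point (between the pads) lies arm.grip_point_offset behind it (arm.grip_point_offset is the distance from the TCP to the grasp point, in m); z points along the fingers, y is the line along which they close (so a half turn about z gives the same grasp; the last joint's range is limited). The gripper opens to 88 mm and grips with 3 to 60 N. Pads are 19 mm wide; open, the fingers measure 130 mm over their backs; the gripper's body (78 mm by 193 mm) begins 47 mm behind the grasp point.
Start: joints at [1.492, 0.359, 0.012, 0, -1.224, -0.288], TCP at [0.242, 0.63, 0.227] pointing down, gripper open.
Joint ranges: [-3.07, 3.07], [-1.43, 2.12], [-1.02, 1.25], [-3.03, 1.67], [-3.05, -0], [-3.03, 3.03]. Speed limits (rad/s): [2.39, 2.39, 3.01, 3.14, 3.14, 3.14].

### API

Orientations are given as [roll, pitch, yaw] about the fixed x, y, z axes, in that order (R = Rz(yaw) Ry(pitch) Rx(roll)).
In Python, from station import arm gives the robot as it stands.
- The arm moves only by the shell command python3 -m crank 'ROWS' [OPENING] [FORCE]. ROWS is JSON, a list of rows, each an object of numbers: "dx", "dy", "dz": the shift along the tool's x, y, z in cm; "wx", "wy", "wz": the turn, a rotation vector about the tool's x, y, z in degrees. A call has exactly 10 rows; each row is the pose to reach, as a shift and turn from the pose commanded when the call began, along the tool's axes at that moment; what a row does not reach only later rows make up. A row lasts 1/8 s, in which the tool goes at most 62.5 mm and 10.7 degrees, less where a joint would pass 70% of its speed; a pose out of reach is approached as far as the arm can. A call with a gripper value outside its range is refused whole. OPENING is the finger opening in cm, from 0 to 8.76, set as the call begins (- or left out, the last holds). The fingers move at their own pace and stop on an object; FORCE is the grip in N (left out, the last holds). Time passes only in rows, so rows that repeat a pose let the fingers close, or fill a call up. It gives the time, the measured TCP pose, the force, the opening and the grip force at its end, in the units of the state.
- arm.get_state(): the state, without advancing time (a new reading comes with each control period).
- arm.grab_frame(name): name is "scene" or "top" or "wrist"; returns the picture (400x640x3 uint8, red, green, blue); there is no depth.
- arm.calibration(name): a dict with "fx", "fy", "cx", "cy" (pixels), "world_from_camera" (4x4, takes a point from camera to world coordinates). Camera axes: x right, y down, z forward; pixel columns grow to the right and rows downward; lengths in m; the calibration is good to about 2 mm. A picture is of the moment at which its call begins: read the wrist's pose just before it. calibration takes no time and is no camera call; for the wrist camera it gives the pose at the moment of the call.
- arm.job_done(): hands the job in; it is judged then, once.
Trained networks look in the newest picture that a camera, given by its name, has taken for a name from the list of things; names that differ only in an ending like _2 or _b are one class to them, and where a whole thing is asked for, a point or a joint stands for the part that bears it (a point fixed in the world has none). Each returns a list of dicts, best first, with "confidence" (0 to 1); they miss things now and then, are a little off and sometimes report something else, mostly with a low value. They report only what shows in the picture. A call takes as long as a camera call.
- arm.find_in(camera, query): "centre" ([x, y, z] in m, in world coordinates, good to about 4 mm: the middle of the surface that is visible of it).
- arm.masks_of(camera, query): "pixels" (400x640 bool, what is visible of it).
- arm.mark_of(camera, query): "centre" ([x, y, z] in m, in world coordinates, good to about 4 mm: a listed point, or the origin of a listed thing).
The state is a dict: "t": time; "q": joint angles; "qd": joint speeds; "joint_efforts": joint torques, N m; "eef_pos": TCP position; "ee_rot": TCP orientation; "force": force on the tool from outside, world axes, zero at the start; "moment": the same for the moment, N m; "width": finger opening in m; "gripper_force": force on a finger pad.
Only numpy, scipy, OpenCV 4.12 (cv2) and the standard library are available. Lean on these libraries where they do the work, as an engineer would, in place of code of your own. Each camera call takes 0.05 s, during which the arm holds its last target. There are 200 camera calls.

## Working session

There is one attempt and no reset: what is moved stays moved. The work goes in short steps, Python scripts to look and compute and a shell command to move; the robot and the scene stay as the last step left them, time stands still between calls to the robot, and variables do not carry over. Pictures are saved under pics/ and viewed, at most 14 in all, crops included, and the job is handed in when it is done.

```bash
mkdir -p pics; ls; python3 - <<'E'
from station import arm
import cv2,numpy as np
s=arm.get_state();print(s['t'],s['eef_pos'],s['ee_rot'],s['width'],arm.grip_point_offset)
for c in("top","scene"):
    im=arm.grab_frame(c);cv2.imwrite(f"pics/{c}0.png",im[:,:,::-1])
    for n in "station rack heatsink_dock transformer_dock covered_dock capacitor_dock heatsink_module transformer_module covered_module capacitor_module".split():
        print(c,n,[(np.round(d['centre'],3).tolist(),round(d['confidence'],2)) for d in arm.mark_of(c,n)][:2])
E
```

```text
pics
0.0 [0.241946   0.62960629 0.22561112] [ 3.13990983e+00 -1.74167420e-04 -3.66924008e-01] 0.08752181402679014 0.0188
top station [([0.555, -0.178, 0.001], 0.85)]
top rack [([0.561, 0.179, -0.005], 0.78)]
top heatsink_dock [([0.525, -0.176, 0.013], 0.66), ([0.558, -0.179, 0.0], 0.43)]
top transformer_dock [([0.591, -0.193, 0.011], 0.86)]
top covered_dock [([0.46, -0.153, 0.008], 0.77)]
top capacitor_dock [([0.651, -0.209, 0.012], 0.85)]
top heatsink_module [([0.524, -0.171, 0.016], 0.77)]
top transformer_module [([0.594, -0.196, 0.021], 0.67), ([0.591, -0.193, 0.014], 0.43)]
top covered_module [([0.46, -0.156, 0.016], 0.73)]
top capacitor_module [([0.651, -0.213, 0.019], 0.82)]
scene station [([0.561, -0.184, -0.003], 0.61), ([0.654, -0.215, 0.012], 0.49)]
scene rack [([0.56, 0.182, 0.004], 0.91)]
scene heatsink_dock [([0.529, -0.175, 0.014], 0.79)]
scene transformer_dock [([0.591, -0.193, 0.012], 0.61)]
scene covered_dock []
scene capacitor_dock [([0.653, -0.214, 0.013], 0.74)]
scene heatsink_module [([0.524, -0.17, 0.02], 0.82)]
scene transformer_module [([0.595, -0.19, 0.019], 0.78), ([0.56, 0.181, 0.001], 0.48)]
scene covered_module [([0.467, -0.155, 0.022], 0.91)]
scene capacitor_module [([0.653, -0.209, 0.018], 0.59)]
```

View pics/top0.png

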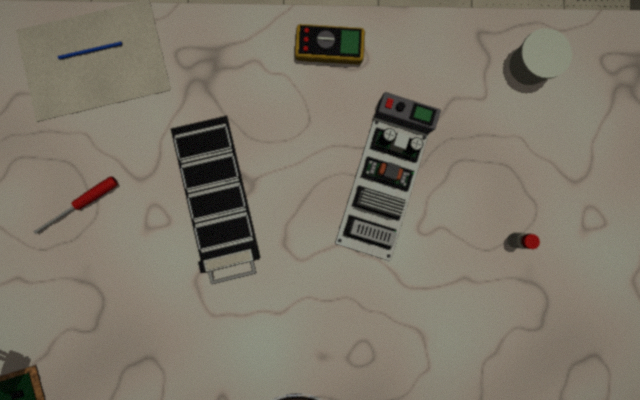

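View pics/scene0.png

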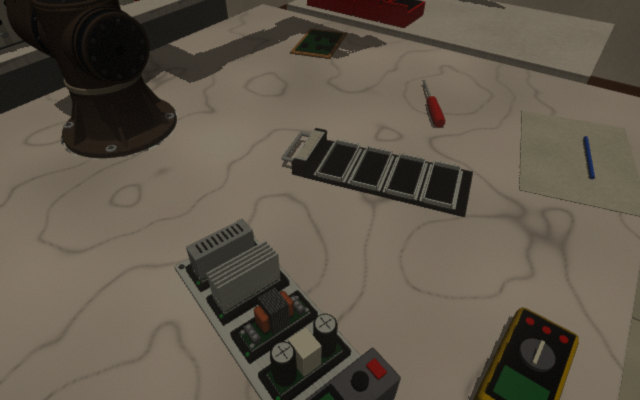

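The box is at the far end of the station (top image ~(407,110)) and the rack's card/handle is at the near end (~(230,265)). The order from the box is capacitor, transformer, heatsink, covered. Next I fit both poses and check them with an overlay.

```bash
cat > h.py <<'E'
from station import arm
import cv2,numpy as np
from scipy.optimize import least_squares
XS=[.099,.033,-.033,-.099]
def w(pose,P):
    x,y,a=pose;P=np.atleast_2d(P).astype(float);c,s=np.cos(a),np.sin(a)
    return np.c_[x+c*P[:,0]-s*P[:,1],y+s*P[:,0]+c*P[:,1],P[:,2]]
def proj(cal,P):
    T=np.linalg.inv(cal['world_from_camera']);p=P@T[:3,:3].T+T[:3,3]
    return np.c_[cal['fx']*p[:,0]/p[:,2]+cal['cx'],cal['fy']*p[:,1]/p[:,2]+cal['cy']]
def rays(cal,uv,z):
    T=np.array(cal['world_from_camera']);d=np.c_[(uv[:,0]-cal['cx'])/cal['fx'],(uv[:,1]-cal['cy'])/cal['fy'],np.ones(len(uv))]@T[:3,:3].T
    return T[:3,3]+d*((z-T[2,3])/d[:,2])[:,None]
def rect(a,b,c,d,z):return [[a,c,z],[b,c,z],[b,d,z],[a,d,z]]
E
python3 - <<'E'
from h import *
docks="capacitor transformer heatsink covered".split()
obs=[]
ims={}
for c in("top","scene"):
    ims[c]=arm.grab_frame(c)
    for i,n in enumerate(docks):
        for k,z in(("_dock",.01),("_module",.018)):
            m=arm.mark_of(c,n+k)
            if m: obs.append((XS[i],z,m[0]['centre'],m[0]['confidence']))
f=lambda p:np.concatenate([(w(p,[o[0],0,o[1]])[0]-o[2])[:2] for o in obs])
r=least_squares(f,[.56,-.18,-.27],loss='soft_l1',f_scale=.004);st=r.x;print("station",st,np.round(f(st)*1000,1))
ims['top']=arm.grab_frame("top");cal=arm.calibration("top")
m=arm.masks_of("top","rack")[0]['pixels'];v,u=np.nonzero(m)
P=rays(cal,np.c_[u,v].astype(float),.016)[:,:2]
(cx,cy),wh,an=cv2.minAreaRect((P*1000).astype(np.float32));print("rack rect",cx,cy,wh,an)
d=np.linalg.svd(P-P.mean(0),full_matrices=False)[2][0];d*=-np.sign(d[0]);ya=np.arctan2(d[1],d[0]);print("pca yaw",ya)
rk=np.array([.561,.180,ya])
s=6
big=cv2.resize(ims['top'][85:290,160:450,::-1],None,fx=2.75,fy=2.75,interpolation=cv2.INTER_CUBIC)
def draw(pose,R,col):
    q=(proj(cal,w(pose,R))-[160,85]+.5)*2.75
    cv2.polylines(big,[np.int32(np.round(q*8))],True,col,1,cv2.LINE_AA,3)
draw(rk,rect(-.148,.148,-.063,.063,.016),(0,255,0))
for x in XS:
    draw(rk,rect(x-.023,x+.023,-.055,.055,.016),(0,255,255))
    draw(st,rect(x-.023,x+.023,-.053,.053,.023),(0,255,255))
draw(st,rect(-.145,.145,-.063,.063,.01),(0,255,0))
cv2.imwrite("pics/ov1.png",big);np.save("st.npy",st);np.save("rk.npy",rk)
E
```

```text
station [ 0.5586721  -0.18251036 -0.29169746] [ 1.311e+02 -3.870e+01  9.000e-01  1.200e+00  1.900e+00  3.200e+00
 -1.500e+00 -2.000e-01  3.700e+00 -1.100e+00 -1.902e+02  6.120e+01
  3.100e+00  1.000e-01 -7.000e-01  4.400e+00 -6.000e-01 -6.000e-01
 -1.200e+00  2.100e+00 -4.300e+00 -5.000e+00 -2.000e-01 -2.200e+00
  2.700e+00 -7.000e-01 -4.000e+00 -9.000e-01]
rack rect 533.6522216796875 174.606689453125 (344.682861328125, 127.8952865600586) 12.419350624084473
pca yaw -2.9106700322028862
```

View pics/ov1.png

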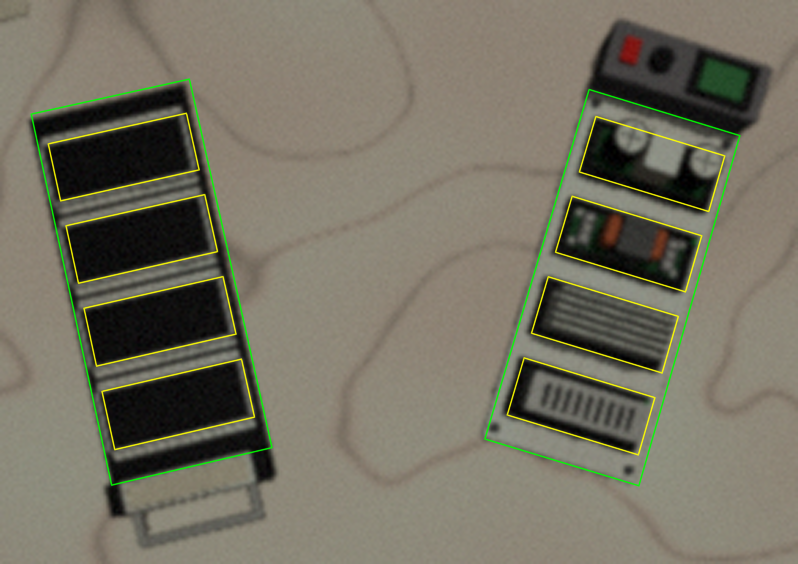

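```bash
cat > go.py <<'E'
import sys;from h import *
from scipy.spatial.transform import Rotation as R
# usage: go.py st|rk slot z -> shift (cm) and turn (deg) in current tool axes
st=np.load("st.npy");rk=np.load("rk.npy")
k,i,z=sys.argv[1],int(sys.argv[2]),float(sys.argv[3])
p=st if k=="st" else rk
t=w(p,[XS[i],0,z])[0];yaw=p[2]-np.pi/2 if k=="st" else p[2]+np.pi/2
s=arm.get_state();A=R.from_euler('xyz',s['ee_rot'])
print("target",t.round(4),"now",s['eef_pos'].round(4),"d cm",(A.inv().apply(t-s['eef_pos'])*100).round(2),"turn deg",np.degrees((A.inv()*R.from_euler('xyz',[np.pi,0,yaw])).as_rotvec()).round(2),"w",round(s['width']*1000,1),"gf",s['gripper_force'],"t",s['t'])
E
for i in 0 1 2 3; do python3 go.py st $i 0.16; python3 go.py rk $i 0.16;done
```

```text
target [ 0.6535 -0.211   0.16  ] now [0.2421 0.6301 0.2266] d cm [68.57 63.76  6.66] turn deg [ 0.  -0.  85.7] w 87.7 gf 0.0 t 2.1
target [0.4646 0.1573 0.16  ] now [0.2421 0.6301 0.2266] d cm [37.73 36.15  6.66] turn deg [ 0.   -0.   55.76] w 87.7 gf 0.0 t 2.1
target [ 0.5903 -0.192   0.16  ] now [0.2421 0.6301 0.2266] d cm [61.98 64.25  6.66] turn deg [ 0.  -0.  85.7] w 87.7 gf 0.0 t 2.1
target [0.5289 0.1724 0.16  ] now [0.2421 0.6301 0.2266] d cm [43.18 32.43  6.66] turn deg [ 0.   -0.   55.76] w 87.7 gf 0.0 t 2.1
target [ 0.5271 -0.173   0.16  ] now [0.2421 0.6301 0.2266] d cm [55.4  64.75  6.66] turn deg [ 0.  -0.  85.7] w 87.7 gf 0.0 t 2.1
target [0.5931 0.1876 0.16  ] now [0.2421 0.6301 0.2266] d cm [48.64 28.72  6.66] turn deg [ 0.   -0.   55.76] w 87.7 gf 0.0 t 2.1
target [ 0.4639 -0.154   0.16  ] now [0.2421 0.6301 0.2266] d cm [48.82 65.24  6.66] turn deg [ 0.  -0.  85.7] w 87.7 gf 0.0 t 2.1
target [0.6574 0.2027 0.16  ] now [0.2421 0.6301 0.2266] d cm [54.09 25.01  6.66] turn deg [ 0.   -0.   55.76] w 87.7 gf 0.0 t 2.1
```

```bash
python3 -m crank '[{"dx":4.1,"dy":3.8,"dz":0.4,"wz":5.1},{"dx":8.2,"dy":7.6,"dz":0.8,"wz":10.3},{"dx":12.3,"dy":11.5,"dz":1.2,"wz":15.4},{"dx":16.4,"dy":15.3,"dz":1.6,"wz":20.6},{"dx":20.6,"dy":19.1,"dz":2.0,"wz":25.7},{"dx":24.7,"dy":23,"dz":2.4,"wz":30.9},{"dx":28.8,"dy":26.8,"dz":2.8,"wz":36},{"dx":32.9,"dy":30.6,"dz":3.2,"wz":41.1},{"dx":37,"dy":34.4,"dz":3.6,"wz":46.3},{"dx":41.1,"dy":38.3,"dz":4.0,"wz":51.4}]' 4.6 20; python3 go.py st 0 0.16
```

```text
target [ 0.6535 -0.211   0.16  ] now [0.2421 0.6301 0.2266] d cm [68.57 63.76  6.66] turn deg [ 0.  -0.  85.7] w 87.7 gf 0.0 t 2.1$[0]: bad value
```

```bash
python3 -m crank --help 2>&1 | head -20; python3 -m crank '[{"dx":4.1,"dy":3.8,"dz":0.4,"wx":0,"wy":0,"wz":5.1},{"dx":8.2,"dy":7.6,"dz":0.8,"wx":0,"wy":0,"wz":10.3},{"dx":12.3,"dy":11.5,"dz":1.2,"wx":0,"wy":0,"wz":15.4},{"dx":16.4,"dy":15.3,"dz":1.6,"wx":0,"wy":0,"wz":20.6},{"dx":20.6,"dy":19.1,"dz":2.0,"wx":0,"wy":0,"wz":25.7},{"dx":24.7,"dy":23,"dz":2.4,"wx":0,"wy":0,"wz":30.9},{"dx":28.8,"dy":26.8,"dz":2.8,"wx":0,"wy":0,"wz":36},{"dx":32.9,"dy":30.6,"dz":3.2,"wx":0,"wy":0,"wz":41.1},{"dx":37,"dy":34.4,"dz":3.6,"wx":0,"wy":0,"wz":46.3},{"dx":41.1,"dy":38.3,"dz":4.0,"wx":0,"wy":0,"wz":51.4}]' 4.6 20; python3 go.py st 0 0.16
```

```text
invalid input: not JSON, or not a number
t: 3.35
eef_pos: [0.4891, 0.1236, 0.1869]
ee_rot: [-3.14, 0.0, -1.266]
force: [0.3, 0.4, -0.3]
width: 0.0463
gripper_force: 0.0
target [ 0.6535 -0.211   0.16  ] now [0.4891 0.1236 0.1869] d cm [36.85 -5.65  2.69] turn deg [-6.000e-02  3.000e-02  3.415e+01] w 46.3 gf 0.0 t 3.35
```

```bash
python3 -m crank '[{"dx":5.2,"dy":-0.8,"dz":0.4,"wx":0,"wy":0,"wz":5},{"dx":10.4,"dy":-1.6,"dz":0.8,"wx":0,"wy":0,"wz":10},{"dx":15.6,"dy":-2.4,"dz":1.2,"wx":0,"wy":0,"wz":15},{"dx":20.8,"dy":-3.2,"dz":1.6,"wx":0,"wy":0,"wz":20},{"dx":26,"dy":-4,"dz":2,"wx":0,"wy":0,"wz":25},{"dx":31,"dy":-4.8,"dz":2.4,"wx":0,"wy":0,"wz":30},{"dx":35,"dy":-5.4,"dz":2.6,"wx":0,"wy":0,"wz":33},{"dx":36.8,"dy":-5.6,"dz":2.7,"wx":0,"wy":0,"wz":34.1},{"dx":36.8,"dy":-5.6,"dz":2.7,"wx":0,"wy":0,"wz":34.1},{"dx":36.8,"dy":-5.6,"dz":2.7,"wx":0,"wy":0,"wz":34.1}]'; python3 go.py st 0 0.036; python3 - <<'E'
from h import *
c=arm.calibration("wrist");im=arm.grab_frame("wrist")[:,:,::-1].copy()
st=np.load("st.npy")
for x in XS:
    cv2.polylines(im,[np.int32(proj(c,w(st,rect(x-.023,x+.023,-.053,.053,.023))))],True,(0,255,255),1)
cv2.imwrite("pics/w1.png",im)
E
```

```text
t: 4.6
eef_pos: [0.6526, -0.208, 0.1597]
ee_rot: [3.142, 0.0, -1.858]
force: [-1.2, 0.6, 0.3]
width: 0.0459
gripper_force: 0.0
target [ 0.6535 -0.211   0.036 ] now [ 0.6526 -0.208   0.1597] d cm [ 0.27 -0.17 12.37] turn deg [0.01 0.01 0.25] w 45.9 gf 0.0 t 4.6
```

View pics/w1.png

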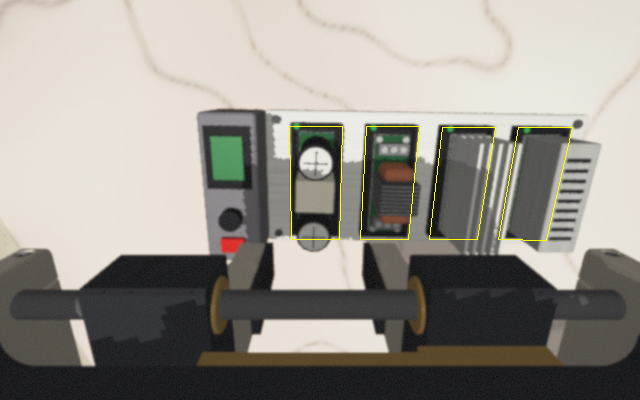

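```bash
python3 -m crank '[{"dx":0.2,"dy":-0.1,"dz":2,"wx":0,"wy":0,"wz":0.2},{"dx":0.3,"dy":-0.2,"dz":4,"wx":0,"wy":0,"wz":0.2},{"dx":0.3,"dy":-0.2,"dz":6,"wx":0,"wy":0,"wz":0.2},{"dx":0.3,"dy":-0.2,"dz":8,"wx":0,"wy":0,"wz":0.2},{"dx":0.3,"dy":-0.2,"dz":9.5,"wx":0,"wy":0,"wz":0.2},{"dx":0.3,"dy":-0.2,"dz":11,"wx":0,"wy":0,"wz":0.2},{"dx":0.3,"dy":-0.2,"dz":12,"wx":0,"wy":0,"wz":0.2},{"dx":0.3,"dy":-0.2,"dz":12.4,"wx":0,"wy":0,"wz":0.2},{"dx":0.3,"dy":-0.2,"dz":12.4,"wx":0,"wy":0,"wz":0.2},{"dx":0.3,"dy":-0.2,"dz":12.4,"wx":0,"wy":0,"wz":0.2}]'; python3 -m crank '[{"dx":0,"dy":0,"dz":0,"wx":0,"wy":0,"wz":0},{"dx":0,"dy":0,"dz":0,"wx":0,"wy":0,"wz":0},{"dx":0,"dy":0,"dz":0,"wx":0,"wy":0,"wz":0},{"dx":0,"dy":0,"dz":0,"wx":0,"wy":0,"wz":0},{"dx":0,"dy":0,"dz":-0.5,"wx":0,"wy":0,"wz":0},{"dx":0,"dy":0,"dz":-1.5,"wx":0,"wy":0,"wz":0},{"dx":0,"dy":0,"dz":-3,"wx":0,"wy":0,"wz":0},{"dx":0,"dy":0,"dz":-5.5,"wx":0,"wy":0,"wz":0},{"dx":0,"dy":0,"dz":-8.5,"wx":0,"wy":0,"wz":0},{"dx":0,"dy":0,"dz":-11.5,"wx":0,"wy":0,"wz":0}]' 2.6 25; python3 go.py rk 0 0.147;
```

```text
t: 5.9
eef_pos: [0.6544, -0.2123, 0.0361]
ee_rot: [-3.141, 0.0, -1.863]
force: [-0.0, 0.2, 1.1]
width: 0.046
gripper_force: 0.0
t: 7.15
eef_pos: [0.654, -0.2122, 0.1526]
ee_rot: [-3.141, 0.0, -1.862]
force: [0.9, 0.1, -2.0]
width: 0.0299
gripper_force: 24.8
target [0.4646 0.1573 0.147 ] now [ 0.654  -0.2122  0.1526] d cm [-29.95  28.76   0.55] turn deg [ -0.04  -0.   -29.94] w 29.9 gf 24.752118587493896 t 7.15
```

```bash
python3 -m crank '[{"dx":-1.8,"dy":1.7,"dz":0,"wx":0,"wy":0,"wz":-1.8},{"dx":-5.4,"dy":5.2,"dz":0,"wx":0,"wy":0,"wz":-5.4},{"dx":-9.6,"dy":9.2,"dz":0,"wx":0,"wy":0,"wz":-9.6},{"dx":-13.8,"dy":13.2,"dz":0,"wx":0,"wy":0,"wz":-13.8},{"dx":-18,"dy":17.3,"dz":0,"wx":0,"wy":0,"wz":-18},{"dx":-21.9,"dy":21,"dz":0,"wx":0,"wy":0,"wz":-21.9},{"dx":-25.5,"dy":24.5,"dz":0,"wx":0,"wy":0,"wz":-25.5},{"dx":-28.2,"dy":27,"dz":0,"wx":0,"wy":0,"wz":-28.1},{"dx":-30,"dy":28.8,"dz":0.5,"wx":0,"wy":0,"wz":-29.9},{"dx":-30,"dy":28.8,"dz":0.5,"wx":0,"wy":0,"wz":-29.9}]'; python3 go.py rk 0 0.0245;
```

```text
t: 8.4
eef_pos: [0.4639, 0.1594, 0.1465]
ee_rot: [-3.14, 0.001, -1.338]
force: [1.3, 0.2, -2.6]
width: 0.03
gripper_force: 24.8
target [0.4646 0.1573 0.0245] now [0.4639 0.1594 0.1465] d cm [ 2.30e-01 -1.00e-02  1.22e+01] turn deg [-0.07  0.05  0.11] w 30.0 gf 24.75219815969467 t 8.4
```

```bash
python3 -m crank '[{"dx":0.2,"dy":0,"dz":1.5,"wx":0,"wy":0,"wz":0.1},{"dx":0.2,"dy":0,"dz":4,"wx":0,"wy":0,"wz":0.1},{"dx":0.2,"dy":0,"dz":6.5,"wx":0,"wy":0,"wz":0.1},{"dx":0.2,"dy":0,"dz":9,"wx":0,"wy":0,"wz":0.1},{"dx":0.2,"dy":0,"dz":10.5,"wx":0,"wy":0,"wz":0.1},{"dx":0.2,"dy":0,"dz":11.4,"wx":0,"wy":0,"wz":0.1},{"dx":0.2,"dy":0,"dz":11.8,"wx":0,"wy":0,"wz":0.1},{"dx":0.2,"dy":0,"dz":12.0,"wx":0,"wy":0,"wz":0.1},{"dx":0.2,"dy":0,"dz":12.1,"wx":0,"wy":0,"wz":0.1},{"dx":0.2,"dy":0,"dz":12.1,"wx":0,"wy":0,"wz":0.1}]'; python3 go.py rk 0 0.024; python3 - <<'E'
from h import *
c=arm.calibration("wrist");im=arm.grab_frame("wrist")[:,:,::-1].copy()
rk=np.load("rk.npy")
for x in XS:
    cv2.polylines(im,[np.int32(proj(c,w(rk,rect(x-.023,x+.023,-.055,.055,.016))))],True,(0,255,255),1)
cv2.imwrite("pics/w2.png",im)
E
```

```text
t: 9.65
eef_pos: [0.4651, 0.1562, 0.0249]
ee_rot: [-3.141, 0.0, -1.342]
force: [-0.9, 0.3, -2.7]
width: 0.0301
gripper_force: 24.8
target [0.4646 0.1573 0.024 ] now [0.4651 0.1562 0.0249] d cm [-0.12  0.02  0.09] turn deg [-0.04  0.02 -0.14] w 30.1 gf 24.75198894739151 t 9.65
```

View pics/w2.png

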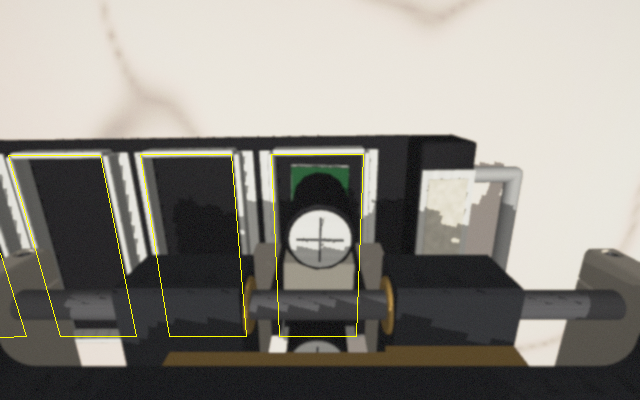

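```bash
python3 -m crank '[{"dx":0,"dy":0,"dz":0.05,"wx":0,"wy":0,"wz":0},{"dx":0,"dy":0,"dz":0.1,"wx":0,"wy":0,"wz":0},{"dx":0,"dy":0,"dz":0.1,"wx":0,"wy":0,"wz":0},{"dx":0,"dy":0,"dz":0.1,"wx":0,"wy":0,"wz":0},{"dx":0,"dy":0,"dz":0.1,"wx":0,"wy":0,"wz":0},{"dx":0,"dy":0,"dz":0.1,"wx":0,"wy":0,"wz":0},{"dx":0,"dy":0,"dz":0.1,"wx":0,"wy":0,"wz":0},{"dx":0,"dy":0,"dz":0.1,"wx":0,"wy":0,"wz":0},{"dx":0,"dy":0,"dz":0.1,"wx":0,"wy":0,"wz":0},{"dx":0,"dy":0,"dz":0.1,"wx":0,"wy":0,"wz":0}]'
python3 -m crank '[{"dx":0,"dy":0,"dz":0,"wx":0,"wy":0,"wz":0},{"dx":0,"dy":0,"dz":0,"wx":0,"wy":0,"wz":0},{"dx":0,"dy":0,"dz":0,"wx":0,"wy":0,"wz":0},{"dx":0,"dy":0,"dz":0,"wx":0,"wy":0,"wz":0},{"dx":0,"dy":0,"dz":-1,"wx":0,"wy":0,"wz":0},{"dx":0,"dy":0,"dz":-3,"wx":0,"wy":0,"wz":0},{"dx":0,"dy":0,"dz":-6,"wx":0,"wy":0,"wz":0},{"dx":0,"dy":0,"dz":-9,"wx":0,"wy":0,"wz":0},{"dx":0,"dy":0,"dz":-11,"wx":0,"wy":0,"wz":0},{"dx":0,"dy":0,"dz":-11,"wx":0,"wy":0,"wz":0}]' 4.6; python3 go.py st 1 0.135
```

```text
t: 10.95
eef_pos: [0.465, 0.1561, 0.0238]
ee_rot: [-3.141, 0.0, -1.342]
force: [-3.4, 0.5, 6.2]
width: 0.0303
gripper_force: 24.8
t: 12.2
eef_pos: [0.4659, 0.1567, 0.1358]
ee_rot: [-3.138, 0.002, -1.342]
force: [0.4, 0.5, -0.5]
width: 0.0462
gripper_force: 0.0
target [ 0.5903 -0.192   0.135 ] now [0.4659 0.1567 0.1358] d cm [ 3.678e+01 -4.220e+00  3.000e-02] turn deg [-0.19  0.16 29.81] w 46.2 gf 0.0 t 12.2
```

```bash
python3 -m crank '[{"dx":3,"dy":-0.3,"dz":0,"wx":0,"wy":0,"wz":2.4},{"dx":8,"dy":-0.9,"dz":0,"wx":0,"wy":0,"wz":6.5},{"dx":13,"dy":-1.5,"dz":0,"wx":0,"wy":0,"wz":10.5},{"dx":18.5,"dy":-2.1,"dz":0,"wx":0,"wy":0,"wz":15},{"dx":24,"dy":-2.8,"dz":0,"wx":0,"wy":0,"wz":19.5},{"dx":29,"dy":-3.3,"dz":0,"wx":0,"wy":0,"wz":23.5},{"dx":33.5,"dy":-3.8,"dz":0,"wx":0,"wy":0,"wz":27},{"dx":36,"dy":-4.1,"dz":0,"wx":0,"wy":0,"wz":29.2},{"dx":36.8,"dy":-4.2,"dz":0,"wx":0,"wy":0,"wz":29.8},{"dx":36.8,"dy":-4.2,"dz":0,"wx":0,"wy":0,"wz":29.8}]';python3 go.py st 1 0.036;  python3 - <<'E'
from h import *
c=arm.calibration("top");im=arm.grab_frame("top");rk=np.load("rk.npy")
m=arm.mark_of("top","capacitor_module");print([x['centre'] for x in m])
print([x['centre'] for x in arm.mark_of("scene","capacitor_module")], w(rk,[.099,0,.006]))
E
```

```text
t: 13.45
eef_pos: [0.5887, -0.1929, 0.1329]
ee_rot: [3.14, -0.0, -1.863]
force: [-0.5, 0.7, -0.7]
width: 0.046
gripper_force: 0.0
target [ 0.5903 -0.192   0.036 ] now [ 0.5887 -0.1929  0.1329] d cm [-0.13 -0.14  9.69] turn deg [ 0.07 -0.01 -0.02] w 46.0 gf 0.0 t 13.45
[[0.4641, 0.1531, 0.0049]]
[[0.6541, -0.2104, 0.0174], [0.4692, -0.1543, 0.0193]] [[0.46462789 0.1573413  0.006     ]]
```

```bash
python3 -m crank '[{"dx":-0.1,"dy":-0.1,"dz":1.5,"wx":0,"wy":0,"wz":0},{"dx":-0.1,"dy":-0.1,"dz":3.5,"wx":0,"wy":0,"wz":0},{"dx":-0.1,"dy":-0.1,"dz":5.5,"wx":0,"wy":0,"wz":0},{"dx":-0.1,"dy":-0.1,"dz":7.5,"wx":0,"wy":0,"wz":0},{"dx":-0.1,"dy":-0.1,"dz":8.8,"wx":0,"wy":0,"wz":0},{"dx":-0.1,"dy":-0.1,"dz":9.4,"wx":0,"wy":0,"wz":0},{"dx":-0.1,"dy":-0.1,"dz":9.7,"wx":0,"wy":0,"wz":0},{"dx":-0.1,"dy":-0.1,"dz":9.7,"wx":0,"wy":0,"wz":0},{"dx":-0.1,"dy":-0.1,"dz":9.7,"wx":0,"wy":0,"wz":0},{"dx":-0.1,"dy":-0.1,"dz":9.7,"wx":0,"wy":0,"wz":0}]';  python3 -m crank '[{"dx":0,"dy":0,"dz":0,"wx":0,"wy":0,"wz":0},{"dx":0,"dy":0,"dz":0,"wx":0,"wy":0,"wz":0},{"dx":0,"dy":0,"dz":0,"wx":0,"wy":0,"wz":0},{"dx":0,"dy":0,"dz":0,"wx":0,"wy":0,"wz":0},{"dx":0,"dy":0,"dz":-0.5,"wx":0,"wy":0,"wz":0},{"dx":0,"dy":0,"dz":-1.5,"wx":0,"wy":0,"wz":0},{"dx":0,"dy":0,"dz":-3,"wx":0,"wy":0,"wz":0},{"dx":0,"dy":0,"dz":-5.5,"wx":0,"wy":0,"wz":0},{"dx":0,"dy":0,"dz":-8.5,"wx":0,"wy":0,"wz":0},{"dx":0,"dy":0,"dz":-11.5,"wx":0,"wy":0,"wz":0}]' 2.6 25; python3 go.py rk 1 0.147
```

```text
t: 14.85
eef_pos: [0.5906, -0.1923, 0.037]
ee_rot: [-3.141, 0.0, -1.863]
force: [-1.0, 0.9, 1.1]
width: 0.0461
gripper_force: 0.0
t: 16.1
eef_pos: [0.5903, -0.1922, 0.1535]
ee_rot: [-3.141, 0.0, -1.863]
force: [0.8, -0.1, -3.4]
width: 0.0299
gripper_force: 24.9
target [0.5289 0.1724 0.147 ] now [ 0.5903 -0.1922  0.1535] d cm [-33.16  16.37   0.65] turn deg [ -0.03   0.   -29.95] w 29.9 gf 24.906029999256134 t 16.1
```

```bash
python3 -m crank '[{"dx":-2,"dy":1,"dz":0,"wx":0,"wy":0,"wz":-1.8},{"dx":-6,"dy":3,"dz":0,"wx":0,"wy":0,"wz":-5.4},{"dx":-10.6,"dy":5.2,"dz":0,"wx":0,"wy":0,"wz":-9.6},{"dx":-15.3,"dy":7.5,"dz":0,"wx":0,"wy":0,"wz":-13.8},{"dx":-19.9,"dy":9.8,"dz":0,"wx":0,"wy":0,"wz":-18},{"dx":-24.2,"dy":12,"dz":0,"wx":0,"wy":0,"wz":-21.9},{"dx":-28.2,"dy":13.9,"dz":0,"wx":0,"wy":0,"wz":-25.5},{"dx":-31.2,"dy":15.4,"dz":0,"wx":0,"wy":0,"wz":-28.1},{"dx":-33.2,"dy":16.4,"dz":0.5,"wx":0,"wy":0,"wz":-30},{"dx":-33.2,"dy":16.4,"dz":0.5,"wx":0,"wy":0,"wz":-30}]'; python3 go.py rk 1 0.025;
```

```text
t: 17.35
eef_pos: [0.5284, 0.1743, 0.1473]
ee_rot: [-3.141, 0.0, -1.337]
force: [-0.6, -0.4, -3.4]
width: 0.0298
gripper_force: 24.9
target [0.5289 0.1724 0.025 ] now [0.5284 0.1743 0.1473] d cm [1.900e-01 1.000e-02 1.223e+01] turn deg [-0.03  0.02  0.19] w 29.8 gf 24.90641087293625 t 17.35
```

```bash
python3 -m crank '[{"dx":0.1,"dy":0,"dz":1.5,"wx":0,"wy":0,"wz":0.1},{"dx":0.1,"dy":0,"dz":4,"wx":0,"wy":0,"wz":0.1},{"dx":0.1,"dy":0,"dz":6.5,"wx":0,"wy":0,"wz":0.1},{"dx":0.1,"dy":0,"dz":9,"wx":0,"wy":0,"wz":0.1},{"dx":0.1,"dy":0,"dz":10.5,"wx":0,"wy":0,"wz":0.1},{"dx":0.1,"dy":0,"dz":11.4,"wx":0,"wy":0,"wz":0.1},{"dx":0.1,"dy":0,"dz":11.8,"wx":0,"wy":0,"wz":0.1},{"dx":0.1,"dy":0,"dz":12.0,"wx":0,"wy":0,"wz":0.1},{"dx":0.1,"dy":0,"dz":12.1,"wx":0,"wy":0,"wz":0.1},{"dx":0.1,"dy":0,"dz":12.1,"wx":0,"wy":0,"wz":0.1}]'; python3 go.py rk 1 0.025
```

```text
t: 18.6
eef_pos: [0.5292, 0.1721, 0.0259]
ee_rot: [-3.141, 0.0, -1.341]
force: [0.9, -0.4, -3.9]
width: 0.0302
gripper_force: 24.9
target [0.5289 0.1724 0.025 ] now [0.5292 0.1721 0.0259] d cm [-0.04  0.03  0.09] turn deg [-0.04  0.01 -0.04] w 30.2 gf 24.906308948993683 t 18.6
```

```bash
python3 -m crank '[{"dx":0,"dy":0,"dz":0.05,"wx":0,"wy":0,"wz":0},{"dx":0,"dy":0,"dz":0.1,"wx":0,"wy":0,"wz":0},{"dx":0,"dy":0,"dz":0.1,"wx":0,"wy":0,"wz":0},{"dx":0,"dy":0,"dz":0.1,"wx":0,"wy":0,"wz":0},{"dx":0,"dy":0,"dz":0.1,"wx":0,"wy":0,"wz":0},{"dx":0,"dy":0,"dz":0.1,"wx":0,"wy":0,"wz":0},{"dx":0,"dy":0,"dz":0.1,"wx":0,"wy":0,"wz":0},{"dx":0,"dy":0,"dz":0.1,"wx":0,"wy":0,"wz":0},{"dx":0,"dy":0,"dz":0.1,"wx":0,"wy":0,"wz":0},{"dx":0,"dy":0,"dz":0.1,"wx":0,"wy":0,"wz":0}]'
python3 -m crank '[{"dx":0,"dy":0,"dz":0,"wx":0,"wy":0,"wz":0},{"dx":0,"dy":0,"dz":0,"wx":0,"wy":0,"wz":0},{"dx":0,"dy":0,"dz":0,"wx":0,"wy":0,"wz":0},{"dx":0,"dy":0,"dz":0,"wx":0,"wy":0,"wz":0},{"dx":0,"dy":0,"dz":-1,"wx":0,"wy":0,"wz":0},{"dx":0,"dy":0,"dz":-3,"wx":0,"wy":0,"wz":0},{"dx":0,"dy":0,"dz":-6,"wx":0,"wy":0,"wz":0},{"dx":0,"dy":0,"dz":-9,"wx":0,"wy":0,"wz":0},{"dx":0,"dy":0,"dz":-11,"wx":0,"wy":0,"wz":0},{"dx":0,"dy":0,"dz":-11,"wx":0,"wy":0,"wz":0}]' 4.6; python3 go.py st 2 0.135
```

```text
t: 19.85
eef_pos: [0.5291, 0.172, 0.0247]
ee_rot: [-3.141, 0.0, -1.341]
force: [-1.3, -0.2, 1.0]
width: 0.0294
gripper_force: 24.9
t: 21.1
eef_pos: [0.5301, 0.1726, 0.137]
ee_rot: [-3.138, 0.001, -1.34]
force: [0.5, -0.1, 0.2]
width: 0.0459
gripper_force: 0.0
target [ 0.5271 -0.173   0.135 ] now [0.5301 0.1726 0.137 ] d cm [33.58  8.18  0.12] turn deg [-0.2   0.14 29.91] w 45.9 gf 0.0 t 21.1
```

```bash
python3 -m crank '[{"dx":2.7,"dy":0.7,"dz":0,"wx":0,"wy":0,"wz":2.4},{"dx":7.4,"dy":1.8,"dz":0,"wx":0,"wy":0,"wz":6.6},{"dx":12.4,"dy":3,"dz":0,"wx":0,"wy":0,"wz":11},{"dx":17.5,"dy":4.3,"dz":0,"wx":0,"wy":0,"wz":15.6},{"dx":22.5,"dy":5.5,"dz":0,"wx":0,"wy":0,"wz":20},{"dx":27.2,"dy":6.6,"dz":0,"wx":0,"wy":0,"wz":24.2},{"dx":31,"dy":7.6,"dz":0,"wx":0,"wy":0,"wz":27.6},{"dx":33,"dy":8,"dz":0,"wx":0,"wy":0,"wz":29.5},{"dx":33.6,"dy":8.1,"dz":0.1,"wx":0,"wy":0,"wz":29.9},{"dx":33.6,"dy":8.1,"dz":0.1,"wx":0,"wy":0,"wz":29.9}]';python3 go.py st 2 0.036
```

```text
t: 22.35
eef_pos: [0.5264, -0.1737, 0.133]
ee_rot: [3.141, -0.0, -1.863]
force: [-0.5, 0.3, 0.5]
width: 0.0455
gripper_force: 0.0
target [ 0.5271 -0.173   0.036 ] now [ 0.5264 -0.1737  0.133 ] d cm [-0.08 -0.05  9.7 ] turn deg [ 0.06 -0.01 -0.02] w 45.5 gf 0.0 t 22.35
```

```bash
python3 -m crank '[{"dx":0,"dy":0,"dz":1.5,"wx":0,"wy":0,"wz":0},{"dx":0,"dy":0,"dz":3.5,"wx":0,"wy":0,"wz":0},{"dx":0,"dy":0,"dz":5.5,"wx":0,"wy":0,"wz":0},{"dx":0,"dy":0,"dz":7.5,"wx":0,"wy":0,"wz":0},{"dx":0,"dy":0,"dz":8.8,"wx":0,"wy":0,"wz":0},{"dx":0,"dy":0,"dz":9.4,"wx":0,"wy":0,"wz":0},{"dx":0,"dy":0,"dz":9.7,"wx":0,"wy":0,"wz":0},{"dx":0,"dy":0,"dz":9.7,"wx":0,"wy":0,"wz":0},{"dx":0,"dy":0,"dz":9.7,"wx":0,"wy":0,"wz":0},{"dx":0,"dy":0,"dz":9.7,"wx":0,"wy":0,"wz":0}]';  python3 -m crank '[{"dx":0,"dy":0,"dz":0,"wx":0,"wy":0,"wz":0},{"dx":0,"dy":0,"dz":0,"wx":0,"wy":0,"wz":0},{"dx":0,"dy":0,"dz":0,"wx":0,"wy":0,"wz":0},{"dx":0,"dy":0,"dz":0,"wx":0,"wy":0,"wz":0},{"dx":0,"dy":0,"dz":-0.5,"wx":0,"wy":0,"wz":0},{"dx":0,"dy":0,"dz":-1.5,"wx":0,"wy":0,"wz":0},{"dx":0,"dy":0,"dz":-3,"wx":0,"wy":0,"wz":0},{"dx":0,"dy":0,"dz":-5.5,"wx":0,"wy":0,"wz":0},{"dx":0,"dy":0,"dz":-8.5,"wx":0,"wy":0,"wz":0},{"dx":0,"dy":0,"dz":-11.5,"wx":0,"wy":0,"wz":0}]' 2.6 25; python3 go.py rk 2 0.147
```

```text
t: 23.6
eef_pos: [0.5271, -0.1737, 0.037]
ee_rot: [-3.141, 0.0, -1.863]
force: [0.5, -0.5, 0.1]
width: 0.0461
gripper_force: 0.0
t: 24.85
eef_pos: [0.5268, -0.1736, 0.1536]
ee_rot: [-3.141, 0.0, -1.863]
force: [1.0, -1.4, -2.3]
width: 0.0296
gripper_force: 25.0
target [0.5931 0.1876 0.147 ] now [ 0.5268 -0.1736  0.1536] d cm [-36.5    4.04   0.67] turn deg [ -0.05   0.   -29.95] w 29.6 gf 24.999760687351227 t 24.85
```

```bash
python3 -m crank '[{"dx":-2.2,"dy":0.2,"dz":0,"wx":0,"wy":0,"wz":-1.8},{"dx":-6.6,"dy":0.7,"dz":0,"wx":0,"wy":0,"wz":-5.4},{"dx":-11.7,"dy":1.3,"dz":0,"wx":0,"wy":0,"wz":-9.6},{"dx":-16.8,"dy":1.9,"dz":0,"wx":0,"wy":0,"wz":-13.8},{"dx":-21.9,"dy":2.4,"dz":0,"wx":0,"wy":0,"wz":-18},{"dx":-26.6,"dy":2.9,"dz":0,"wx":0,"wy":0,"wz":-21.9},{"dx":-31,"dy":3.4,"dz":0,"wx":0,"wy":0,"wz":-25.5},{"dx":-34.3,"dy":3.8,"dz":0,"wx":0,"wy":0,"wz":-28.1},{"dx":-36.5,"dy":4.0,"dz":0.5,"wx":0,"wy":0,"wz":-30},{"dx":-36.5,"dy":4.0,"dz":0.5,"wx":0,"wy":0,"wz":-30}]'; python3 go.py rk 2 0.025;
```

```text
t: 26.1
eef_pos: [0.5933, 0.1884, 0.1462]
ee_rot: [3.141, -0.0, -1.337]
force: [-0.1, -1.5, -3.1]
width: 0.0297
gripper_force: 25.0
target [0.5931 0.1876 0.025 ] now [0.5933 0.1884 0.1462] d cm [ 0.08  0.03 12.12] turn deg [ 0.04 -0.    0.14] w 29.7 gf 24.99953180551529 t 26.1
```

```bash
python3 -m crank '[{"dx":0,"dy":0,"dz":1.5,"wx":0,"wy":0,"wz":0.1},{"dx":0,"dy":0,"dz":4,"wx":0,"wy":0,"wz":0.1},{"dx":0,"dy":0,"dz":6.5,"wx":0,"wy":0,"wz":0.1},{"dx":0,"dy":0,"dz":9,"wx":0,"wy":0,"wz":0.1},{"dx":0,"dy":0,"dz":10.5,"wx":0,"wy":0,"wz":0.1},{"dx":0,"dy":0,"dz":11.3,"wx":0,"wy":0,"wz":0.1},{"dx":0,"dy":0,"dz":11.7,"wx":0,"wy":0,"wz":0.1},{"dx":0,"dy":0,"dz":11.9,"wx":0,"wy":0,"wz":0.1},{"dx":0,"dy":0,"dz":12.0,"wx":0,"wy":0,"wz":0.1},{"dx":0,"dy":0,"dz":12.0,"wx":0,"wy":0,"wz":0.1}]'; python3 go.py rk 2 0.025
```

```text
t: 27.35
eef_pos: [0.5937, 0.1876, 0.027]
ee_rot: [-3.141, 0.0, -1.341]
force: [0.3, 0.4, -1.9]
width: 0.0297
gripper_force: 25.0
target [0.5931 0.1876 0.025 ] now [0.5937 0.1876 0.027 ] d cm [-0.01  0.05  0.2 ] turn deg [-0.04  0.01 -0.04] w 29.7 gf 24.999683797359467 t 27.35
```

```bash
python3 -m crank '[{"dx":0,"dy":0,"dz":0.1,"wx":0,"wy":0,"wz":0},{"dx":0,"dy":0,"dz":0.15,"wx":0,"wy":0,"wz":0},{"dx":0,"dy":0,"dz":0.2,"wx":0,"wy":0,"wz":0},{"dx":0,"dy":0,"dz":0.2,"wx":0,"wy":0,"wz":0},{"dx":0,"dy":0,"dz":0.2,"wx":0,"wy":0,"wz":0},{"dx":0,"dy":0,"dz":0.2,"wx":0,"wy":0,"wz":0},{"dx":0,"dy":0,"dz":0.2,"wx":0,"wy":0,"wz":0},{"dx":0,"dy":0,"dz":0.2,"wx":0,"wy":0,"wz":0},{"dx":0,"dy":0,"dz":0.2,"wx":0,"wy":0,"wz":0},{"dx":0,"dy":0,"dz":0.2,"wx":0,"wy":0,"wz":0}]'
python3 -m crank '[{"dx":0,"dy":0,"dz":0,"wx":0,"wy":0,"wz":0},{"dx":0,"dy":0,"dz":0,"wx":0,"wy":0,"wz":0},{"dx":0,"dy":0,"dz":0,"wx":0,"wy":0,"wz":0},{"dx":0,"dy":0,"dz":0,"wx":0,"wy":0,"wz":0},{"dx":0,"dy":0,"dz":-1,"wx":0,"wy":0,"wz":0},{"dx":0,"dy":0,"dz":-3,"wx":0,"wy":0,"wz":0},{"dx":0,"dy":0,"dz":-6,"wx":0,"wy":0,"wz":0},{"dx":0,"dy":0,"dz":-9,"wx":0,"wy":0,"wz":0},{"dx":0,"dy":0,"dz":-11,"wx":0,"wy":0,"wz":0},{"dx":0,"dy":0,"dz":-11,"wx":0,"wy":0,"wz":0}]' 4.6; python3 go.py st 3 0.135
```

```text
t: 28.6
eef_pos: [0.5935, 0.1874, 0.0246]
ee_rot: [-3.142, 0.0, -1.341]
force: [-1.0, 0.7, 0.2]
width: 0.0298
gripper_force: 25.0
t: 29.85
eef_pos: [0.5946, 0.188, 0.1372]
ee_rot: [-3.137, 0.001, -1.34]
force: [-0.5, -0.7, 0.6]
width: 0.046
gripper_force: 0.0
target [ 0.4639 -0.154   0.135 ] now [0.5946 0.188  0.1372] d cm [30.32 20.54  0.1 ] turn deg [-0.21  0.13 29.91] w 46.0 gf 0.0 t 29.85
```

```bash
python3 -m crank '[{"dx":2.4,"dy":1.6,"dz":0,"wx":0,"wy":0,"wz":2.4},{"dx":6.7,"dy":4.5,"dz":0,"wx":0,"wy":0,"wz":6.6},{"dx":11.2,"dy":7.6,"dz":0,"wx":0,"wy":0,"wz":11},{"dx":15.8,"dy":10.7,"dz":0,"wx":0,"wy":0,"wz":15.6},{"dx":20.3,"dy":13.8,"dz":0,"wx":0,"wy":0,"wz":20},{"dx":24.5,"dy":16.6,"dz":0,"wx":0,"wy":0,"wz":24.2},{"dx":28,"dy":19,"dz":0,"wx":0,"wy":0,"wz":27.6},{"dx":29.8,"dy":20.2,"dz":0,"wx":0,"wy":0,"wz":29.5},{"dx":30.3,"dy":20.5,"dz":0.1,"wx":0,"wy":0,"wz":29.9},{"dx":30.3,"dy":20.5,"dz":0.1,"wx":0,"wy":0,"wz":29.9}]';python3 go.py st 3 0.036
```

```text
t: 31.1
eef_pos: [0.4628, -0.1544, 0.1332]
ee_rot: [3.141, -0.0, -1.863]
force: [0.6, 1.0, -0.3]
width: 0.0459
gripper_force: 0.0
target [ 0.4639 -0.154   0.036 ] now [ 0.4628 -0.1544  0.1332] d cm [-0.06 -0.09  9.72] turn deg [ 0.03 -0.01 -0.02] w 45.9 gf 0.0 t 31.1
```

```bash
python3 -m crank '[{"dx":0,"dy":0,"dz":1.5,"wx":0,"wy":0,"wz":0},{"dx":0,"dy":0,"dz":3.5,"wx":0,"wy":0,"wz":0},{"dx":0,"dy":0,"dz":5.5,"wx":0,"wy":0,"wz":0},{"dx":0,"dy":0,"dz":7.5,"wx":0,"wy":0,"wz":0},{"dx":0,"dy":0,"dz":8.8,"wx":0,"wy":0,"wz":0},{"dx":0,"dy":0,"dz":9.4,"wx":0,"wy":0,"wz":0},{"dx":0,"dy":0,"dz":9.7,"wx":0,"wy":0,"wz":0},{"dx":0,"dy":0,"dz":9.7,"wx":0,"wy":0,"wz":0},{"dx":0,"dy":0,"dz":9.7,"wx":0,"wy":0,"wz":0},{"dx":0,"dy":0,"dz":9.7,"wx":0,"wy":0,"wz":0}]';  python3 -m crank '[{"dx":0,"dy":0,"dz":0,"wx":0,"wy":0,"wz":0},{"dx":0,"dy":0,"dz":0,"wx":0,"wy":0,"wz":0},{"dx":0,"dy":0,"dz":0,"wx":0,"wy":0,"wz":0},{"dx":0,"dy":0,"dz":0,"wx":0,"wy":0,"wz":0},{"dx":0,"dy":0,"dz":-0.5,"wx":0,"wy":0,"wz":0},{"dx":0,"dy":0,"dz":-1.5,"wx":0,"wy":0,"wz":0},{"dx":0,"dy":0,"dz":-3,"wx":0,"wy":0,"wz":0},{"dx":0,"dy":0,"dz":-5.5,"wx":0,"wy":0,"wz":0},{"dx":0,"dy":0,"dz":-8.5,"wx":0,"wy":0,"wz":0},{"dx":0,"dy":0,"dz":-11.5,"wx":0,"wy":0,"wz":0}]' 2.6 25; python3 go.py rk 3 0.147
```

```text
t: 32.35
eef_pos: [0.4633, -0.1544, 0.037]
ee_rot: [-3.141, 0.0, -1.863]
force: [0.3, 0.2, 0.2]
width: 0.046
gripper_force: 0.0
t: 33.6
eef_pos: [0.4626, -0.1543, 0.153]
ee_rot: [3.141, 0.0, -1.863]
force: [0.8, -0.2, -3.1]
width: 0.0298
gripper_force: 25.0
target [0.6574 0.2027 0.147 ] now [ 0.4626 -0.1543  0.153 ] d cm [-39.79  -8.38   0.6 ] turn deg [ 0.000e+00  1.000e-02 -2.995e+01] w 29.8 gf 24.997894763946533 t 33.6
```

```bash
python3 -m crank '[{"dx":-2.4,"dy":-0.5,"dz":0,"wx":0,"wy":0,"wz":-1.8},{"dx":-7.2,"dy":-1.5,"dz":0,"wx":0,"wy":0,"wz":-5.4},{"dx":-12.7,"dy":-2.7,"dz":0,"wx":0,"wy":0,"wz":-9.6},{"dx":-18.3,"dy":-3.9,"dz":0,"wx":0,"wy":0,"wz":-13.8},{"dx":-23.9,"dy":-5,"dz":0,"wx":0,"wy":0,"wz":-18},{"dx":-29,"dy":-6.1,"dz":0,"wx":0,"wy":0,"wz":-21.9},{"dx":-33.8,"dy":-7.1,"dz":0,"wx":0,"wy":0,"wz":-25.5},{"dx":-37.4,"dy":-7.9,"dz":0,"wx":0,"wy":0,"wz":-28.1},{"dx":-39.8,"dy":-8.4,"dz":0.5,"wx":0,"wy":0,"wz":-30},{"dx":-39.8,"dy":-8.4,"dz":0.5,"wx":0,"wy":0,"wz":-30}]'; python3 go.py rk 3 0.025;
```

```text
t: 34.85
eef_pos: [0.6577, 0.2036, 0.1454]
ee_rot: [3.14, -0.0, -1.338]
force: [-0.4, -1.1, -2.7]
width: 0.0299
gripper_force: 25.0
target [0.6574 0.2027 0.025 ] now [0.6577 0.2036 0.1454] d cm [ 0.08  0.03 12.04] turn deg [ 0.1  -0.02  0.13] w 29.9 gf 24.99784290790558 t 34.85
```

```bash
python3 -m crank '[{"dx":0,"dy":0,"dz":1.5,"wx":0,"wy":0,"wz":0.1},{"dx":0,"dy":0,"dz":4,"wx":0,"wy":0,"wz":0.1},{"dx":0,"dy":0,"dz":6.5,"wx":0,"wy":0,"wz":0.1},{"dx":0,"dy":0,"dz":9,"wx":0,"wy":0,"wz":0.1},{"dx":0,"dy":0,"dz":10.5,"wx":0,"wy":0,"wz":0.1},{"dx":0,"dy":0,"dz":11.3,"wx":0,"wy":0,"wz":0.1},{"dx":0,"dy":0,"dz":11.7,"wx":0,"wy":0,"wz":0.1},{"dx":0,"dy":0,"dz":11.9,"wx":0,"wy":0,"wz":0.1},{"dx":0,"dy":0,"dz":12.0,"wx":0,"wy":0,"wz":0.1},{"dx":0,"dy":0,"dz":12.0,"wx":0,"wy":0,"wz":0.1}]'; python3 go.py rk 3 0.025
```

```text
t: 36.1
eef_pos: [0.6581, 0.2028, 0.027]
ee_rot: [-3.141, 0.0, -1.341]
force: [0.3, -0.1, -2.6]
width: 0.0299
gripper_force: 25.0
target [0.6574 0.2027 0.025 ] now [0.6581 0.2028 0.027 ] d cm [-0.    0.08  0.2 ] turn deg [-0.04  0.01 -0.04] w 29.9 gf 24.997834861278534 t 36.1
```

Set down, release, lift, move aside and inspect.

```bash
python3 -m crank '[{"dx":0,"dy":0,"dz":0.1,"wx":0,"wy":0,"wz":0},{"dx":0,"dy":0,"dz":0.15,"wx":0,"wy":0,"wz":0},{"dx":0,"dy":0,"dz":0.2,"wx":0,"wy":0,"wz":0},{"dx":0,"dy":0,"dz":0.2,"wx":0,"wy":0,"wz":0},{"dx":0,"dy":0,"dz":0.2,"wx":0,"wy":0,"wz":0},{"dx":0,"dy":0,"dz":0.2,"wx":0,"wy":0,"wz":0},{"dx":0,"dy":0,"dz":0.2,"wx":0,"wy":0,"wz":0},{"dx":0,"dy":0,"dz":0.2,"wx":0,"wy":0,"wz":0},{"dx":0,"dy":0,"dz":0.2,"wx":0,"wy":0,"wz":0},{"dx":0,"dy":0,"dz":0.2,"wx":0,"wy":0,"wz":0}]'
python3 -m crank '[{"dx":0,"dy":0,"dz":0,"wx":0,"wy":0,"wz":0},{"dx":0,"dy":0,"dz":0,"wx":0,"wy":0,"wz":0},{"dx":0,"dy":0,"dz":0,"wx":0,"wy":0,"wz":0},{"dx":0,"dy":0,"dz":0,"wx":0,"wy":0,"wz":0},{"dx":0,"dy":0,"dz":-1,"wx":0,"wy":0,"wz":0},{"dx":0,"dy":0,"dz":-3,"wx":0,"wy":0,"wz":0},{"dx":0,"dy":0,"dz":-6,"wx":0,"wy":0,"wz":0},{"dx":0,"dy":0,"dz":-9,"wx":0,"wy":0,"wz":0},{"dx":0,"dy":0,"dz":-12,"wx":0,"wy":0,"wz":0},{"dx":0,"dy":0,"dz":-12,"wx":0,"wy":0,"wz":0}]' 4.6
python3 -m crank '[{"dx":3,"dy":0,"dz":0,"wx":0,"wy":0,"wz":0},{"dx":7,"dy":0,"dz":0,"wx":0,"wy":0,"wz":0},{"dx":11,"dy":0,"dz":0,"wx":0,"wy":0,"wz":0},{"dx":15,"dy":0,"dz":0,"wx":0,"wy":0,"wz":0},{"dx":19,"dy":0,"dz":0,"wx":0,"wy":0,"wz":0},{"dx":23,"dy":0,"dz":0,"wx":0,"wy":0,"wz":0},{"dx":26,"dy":0,"dz":0,"wx":0,"wy":0,"wz":0},{"dx":28,"dy":0,"dz":0,"wx":0,"wy":0,"wz":0},{"dx":28,"dy":0,"dz":0,"wx":0,"wy":0,"wz":0},{"dx":28,"dy":0,"dz":0,"wx":0,"wy":0,"wz":0}]'
python3 - <<'E'
from h import *
rk=np.load("rk.npy");x,y,a=rk
for c in("top","scene"):
    im=arm.grab_frame(c)
    if c=="top": big=cv2.resize(im[100:290,150:290,::-1],None,fx=3,fy=3,interpolation=cv2.INTER_CUBIC)
    else: b2=cv2.resize(im[100:230,270:490,::-1],None,fx=3,fy=3,interpolation=cv2.INTER_CUBIC)
    for n in "capacitor transformer heatsink covered".split():
        for m in arm.mark_of(c,n+"_module")[:1]:
            p=np.array(m['centre']);d=p[:2]-[x,y]
            print(c,n,np.round([d@[np.cos(a),np.sin(a)],d@[-np.sin(a),np.cos(a)],p[2]],3),round(m['confidence'],2))
cv2.imwrite("pics/end_top.png",big);cv2.imwrite("pics/end_sc.png",b2)
E
```

```text
t: 37.35
eef_pos: [0.6579, 0.2027, 0.0248]
ee_rot: [-3.141, -0.0, -1.341]
force: [-2.1, 0.1, 4.1]
width: 0.0297
gripper_force: 25.0
t: 38.6
eef_pos: [0.6596, 0.2034, 0.1487]
ee_rot: [-3.136, 0.001, -1.34]
force: [-0.4, -0.3, -0.2]
width: 0.0463
gripper_force: 0.0
t: 39.85
eef_pos: [0.7216, -0.0694, 0.1444]
ee_rot: [3.141, 0.0, -1.34]
force: [0.0, 0.2, 0.9]
width: 0.0462
gripper_force: 0.0
scene capacitor [ 0.1   -0.001  0.004] 0.94
scene transformer [ 0.031 -0.002  0.005] 0.42
scene covered [-0.103 -0.001  0.008] 0.55
```

View pics/end_top.png

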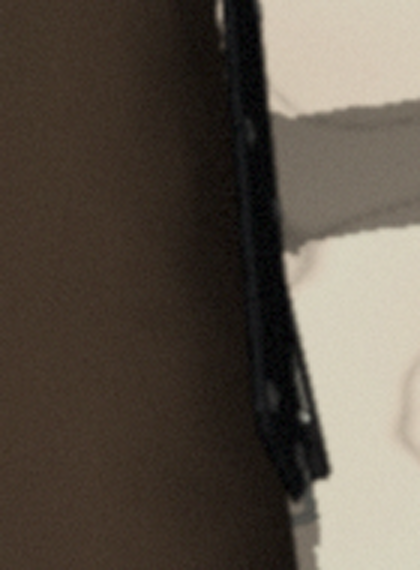

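View pics/end_sc.png

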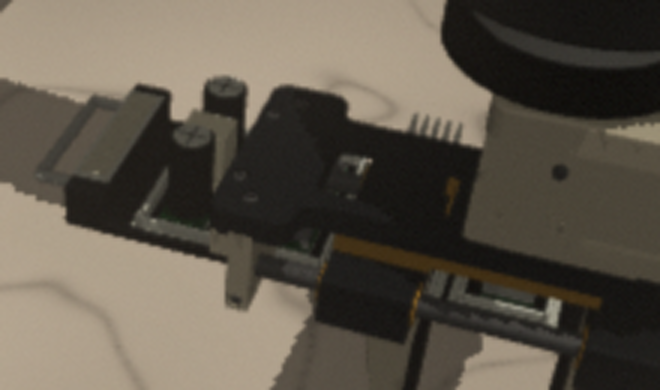

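The arm hides the rack in both views: the top view shows only arm, and the scene view shows just the cans at ~(200,120). I move further aside.

```bash

python3 -m crank '[{"dx":3,"dy":0,"dz":-1,"wx":0,"wy":0,"wz":0},{"dx":7,"dy":0,"dz":-2,"wx":0,"wy":0,"wz":0},{"dx":11,"dy":0,"dz":-3,"wx":0,"wy":0,"wz":0},{"dx":15,"dy":0.5,"dz":-4,"wx":0,"wy":0,"wz":0},{"dx":19,"dy":1,"dz":-5,"wx":0,"wy":0,"wz":0},{"dx":23,"dy":2,"dz":-5,"wx":0,"wy":0,"wz":0},{"dx":27,"dy":4,"dz":-5,"wx":0,"wy":0,"wz":0},{"dx":30,"dy":6,"dz":-5,"wx":0,"wy":0,"wz":0},{"dx":30,"dy":8,"dz":-5,"wx":0,"wy":0,"wz":0},{"dx":30,"dy":8,"dz":-5,"wx":0,"wy":0,"wz":0}]'
python3 - <<'E'
from h import *
rk=np.load("rk.npy");x,y,a=rk
for c in("top","scene"):
    im=arm.grab_frame(c)
    if c=="top": big=cv2.resize(im[100:290,150:290,::-1],None,fx=3,fy=3,interpolation=cv2.INTER_CUBIC)
    else: b2=cv2.resize(im[100:230,270:490,::-1],None,fx=3,fy=3,interpolation=cv2.INTER_CUBIC)
    for n in "capacitor transformer heatsink covered".split():
        for m in arm.mark_of(c,n+"_module")[:1]:
            p=np.array(m['centre']);d=p[:2]-[x,y]
            print(c,n,np.round([d@[np.cos(a),np.sin(a)],d@[-np.sin(a),np.cos(a)],p[2]],3),round(m['confidence'],2))
h=max(big.shape[0],b2.shape[0]);o=np.zeros((h,big.shape[1]+b2.shape[1],3),np.uint8);o[:big.shape[0],:big.shape[1]]=big;o[:b2.shape[0],big.shape[1]:]=b2
cv2.imwrite("pics/end2.png",cv2.resize(o,(800,int(h*800/o.shape[1]))))
E
```

```text
t: 41.6
eef_pos: [0.7111, -0.3815, 0.1949]
ee_rot: [3.141, 0.0, -1.343]
force: [0.0, -0.0, -0.8]
width: 0.0463
gripper_force: 0.0
top capacitor [0.099 0.003 0.008] 0.78
top transformer [0.031 0.004 0.007] 0.75
top heatsink [-0.032 -0.003  0.002] 0.6
top covered [-0.094 -0.     0.007] 0.64
scene capacitor [0.096 0.001 0.006] 0.79
scene transformer [ 0.028 -0.001  0.007] 0.79
scene heatsink [-0.036 -0.002  0.007] 0.86
scene covered [-0.101 -0.001  0.008] 0.91
```

View pics/end2.png

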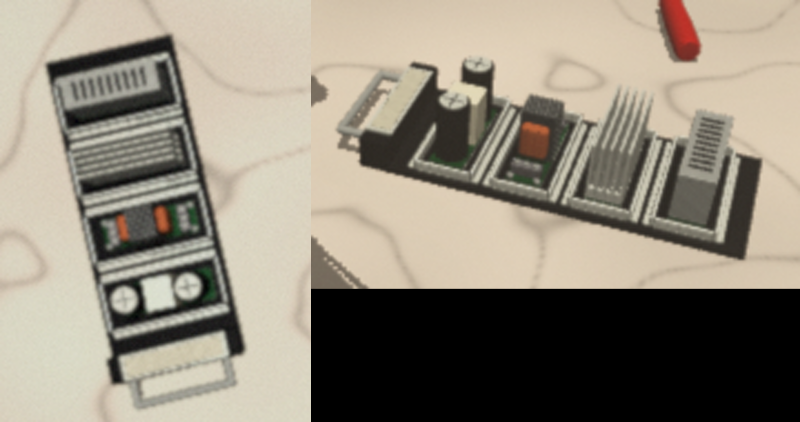

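All four stand upright in their bays in the right order: capacitor at the card end (~(155,292)), then transformer, heatsink and covered. They are within a few mm of the bay centres.

```bash
python3 -c "
from station import arm
print(arm.job_done())"
```

```text
the job is handed in; nothing more can be done
None
```

The job is handed in: all four modules stand upright in the rack bays in the station's order (capacitor, transformer, heatsink, covered from the card-holder end), each measured within about 5 mm of its bay centre; the hand-in returned no verdict.

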